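Sort the bushes on the spin stand, unlock it and spin the plate

TASK

First, while the round plate is still locked, move every over-long bush off it into the deep scrap tin, leaving the short good bushes on the plate. Then slide the safety tab fully back, pull the lock plunger all the way up, and give the upright peg a moderate push by hand, either way round, so that the plate, with the good bushes still on it, has gone round at least one whole turn and is still running freely, untouched, as it completes that turn (push again if it stops short). When it has stopped, move the good bushes into the shallow wooden tray (turn the plate by its peg if one is hard to reach), and leave the plate at rest, plunger up, tab back, and the oil can, spanner and screwdriver undisturbed.

Things in the scene. Friction and masses are not known exactly. Their poses are not given: they have to be found in the camera images.
- stand: Yellow cast spin stand fixed to the bench; origin on the bench (z=0) under the plate's vertical spindle axis, z up. Directions below are in its frame, lengths in mm. Foot 240x240x12. The gauge bar stands on its +x side, the lock housing on its -y side; rigid.
- bar_tip (a point): Lower edge of the gauge bar's inner end. Flat steel bar on a post, along the stand's x from 72 to 168 from the spindle axis, 20 wide, z 80 to 94 over the bench (underside 38 above the plate): 30 mm bushes pass under it as the plate turns, 52 mm ones strike it.
- lock_top (a point): Middle of the upper face of the yellow lock housing, z 70 over the bench. Housing in the stand's frame: x -96 to 22, y -178 to -142; a dark tab guide on it reaches z 78 at x -94 to -40.
- plate: Round level steel plate, diameter 250, 8 thick, top 42 above the bench; carries an upright peg and, on its rim, two small lugs (reach 135 from the axis) between which the lock tooth sits. Origin at the bench level on the spindle axis; its frame turns with joint rotor and agrees with the stand's at rotor 0.
- plate_top (a point): Centre of the plate's upper face, on the spindle axis, 42 above the bench.
- spin_peg (a point): Point on the axis of the upright steel peg that the plate is spun by: peg diameter 14, 52 from the spindle axis, rising 90 above the plate's face (to 132 above the bench); the point is 15 below its top. At rotor 0 the peg is on the stand's -y side. Fingertips 58 above the plate push it while passing over the good bushes and the gauge bar.
- rotor (a joint): Angle of the plate in rad, counted over whole turns, anticlockwise from above positive; 0 at the start, where it is locked (play about 0.02). Once unlocked it runs on a bearing with little friction: let go at 2.5 rad/s it coasts nearly a turn, at 4 rad/s about 1.5 turns, and rests within some 10 s. Above some 6 rad/s (0.3 m/s at the peg) the bushes may slide off. A full turn is 6.28 either way.
- latch (a joint): Lift of the lock plunger in m: 0 locked, 0.025 fully up; it must be up at least 0.018 to count. Rises straight up along z; stays where it is left (about 5 N to move). With the tab at 0 it is blocked.
- latch_knob (a point): Centre of the plunger's round black knob: diameter 28, 18 tall (z 98 to 116 over the bench when down), on the stand's -y side at y -160, x 0. It rises with the plunger.
- tab (a joint): Slide of the safety tab in m: 0 covers the plunger's ear and blocks it, 0.024 fully back; must be back at least 0.018 to count. Moves along the stand's -x, away from the knob; stays where it is left (about 2 N to move).
- tab_fin (a point): Centre of the tab's upright steel fin, to pinch or push: 10 along the stand's x, 16 along y, 22 tall (z 84 to 106 over the bench); 62 from the knob's axis towards -x at tab 0. Moves with the tab.
- tin: Loose dark open steel scrap tin, 140x140x60 outside, walls 3; origin under its centre, on the bench, to the robot's left.
- tray: Loose dark wooden parts tray, shallow, 150x150x30 outside, walls 6; origin under its centre, on the bench, to the robot's left, beyond the tin.
- long1_mid (a point): Over-long turned steel bush, 52 tall: barrel diameter 26 on a foot flange diameter 36, 5 thick. Point at the barrel's mid-height, 28.5 above its underside; z along the bush, up when it stands. Starts standing on the plate about 95 from the axis. May be absent.
- long2_mid (a point): Over-long turned steel bush, 52 tall: barrel diameter 26 on a foot flange diameter 36, 5 thick. Point at the barrel's mid-height, 28.5 above its underside; z along the bush, up when it stands. Starts standing on the plate about 95 from the axis. May be absent.
- long3_mid (a point): Over-long turned steel bush, 52 tall: barrel diameter 26 on a foot flange diameter 36, 5 thick. Point at the barrel's mid-height, 28.5 above its underside; z along the bush, up when it stands. Starts standing on the plate about 95 from the axis. May be absent.
- good1_mid (a point): Good turned steel bush, 30 tall: barrel diameter 26 on a foot flange diameter 36, 5 thick. Point at the barrel's mid-height, 17.5 above its underside; z along the bush. Starts standing on the plate about 95 from the axis. May be absent.
- good2_mid (a point): Good turned steel bush, 30 tall: barrel diameter 26 on a foot flange diameter 36, 5 thick. Point at the barrel's mid-height, 17.5 above its underside; z along the bush. Starts standing on the plate about 95 from the axis. May be absent.
- good3_mid (a point): Good turned steel bush, 30 tall: barrel diameter 26 on a foot flange diameter 36, 5 thick. Point at the barrel's mid-height, 17.5 above its underside; z along the bush. Starts standing on the plate about 95 from the axis. May be absent.
- oilcan: Bystander: loose red can, diameter 60, 130 tall, standing on the bench to the robot's right; origin under its centre.
- spanner: Bystander: loose steel spanner 170 long lying on the bench to the left of the tin and the tray.
- driver: Bystander: loose screwdriver 190 long lying on the bench to the robot's right, beyond the oil can.
Things that resemble listed ones, but are neither listed nor needed, are in the scene too. Leave any blue or yellow look-alike of the part that bears good3_mid alone.

How it is judged:
On the way, in this order (a step that is already met when the one before it is completed fails the run):
1. every over-long bush is in the scrap tin, the plate still locked (x of long1_mid in the frame of tin between -0.07 and 0.07 m and y of long1_mid in the frame of tin between -0.07 and 0.07 m and z of long1_mid in the frame of tin between -0.005 and 0.07 m and x of long2_mid in the frame of tin between -0.07 and 0.07 m and y of long2_mid in the frame of tin between -0.07 and 0.07 m and z of long2_mid in the frame of tin between -0.005 and 0.07 m and x of long3_mid in the frame of tin between -0.07 and 0.07 m and y of long3_mid in the frame of tin between -0.07 and 0.07 m and z of long3_mid in the frame of tin between -0.005 and 0.07 m and value of joint latch below 0.005 m), for 0.2 s.
2. the safety tab is slid back (18 mm or more) (value of joint tab above 0.018 m), for 0.2 s.
3. the lock plunger is pulled up (18 mm or more) (value of joint latch above 0.018 m), for 0.2 s.
4. the plate has gone round a whole turn either way and is running on, untouched by the robot, the good bushes still on it (horizontal distance between each of good1_mid, good2_mid, good3_mid and plate_top below 0.125 m and z of good1_mid in the frame of plate_top between 0.005 and 0.036 m and z of good2_mid in the frame of plate_top between 0.005 and 0.036 m and z of good3_mid in the frame of plate_top between 0.005 and 0.036 m and contact force between each of the fingers, the arm and plate below 0.05 N and ((value of joint rotor above 6.28 rad and velocity of joint rotor above 0.2 rad/s) or (value of joint rotor below -6.28 rad and velocity of joint rotor below -0.2 rad/s))), for 0.1 s.
At the end, for the whole second after the job is handed in: Every over-long bush lies or stands in the scrap tin; every good bush lies or stands in the wooden tray; tab back and plunger up by at least 18 mm; the plate is at rest (under 0.05 rad/s) (x of long1_mid in the frame of tin between -0.07 and 0.07 m and y of long1_mid in the frame of tin between -0.07 and 0.07 m and z of long1_mid in the frame of tin between -0.005 and 0.07 m and x of long2_mid in the frame of tin between -0.07 and 0.07 m and y of long2_mid in the frame of tin between -0.07 and 0.07 m and z of long2_mid in the frame of tin between -0.005 and 0.07 m and x of long3_mid in the frame of tin between -0.07 and 0.07 m and y of long3_mid in the frame of tin between -0.07 and 0.07 m and z of long3_mid in the frame of tin between -0.005 and 0.07 m and x of good1_mid in the frame of tray between -0.075 and 0.075 m and y of good1_mid in the frame of tray between -0.075 and 0.075 m and z of good1_mid in the frame of tray between -0.005 and 0.06 m and x of good2_mid in the frame of tray between -0.075 and 0.075 m and y of good2_mid in the frame of tray between -0.075 and 0.075 m and z of good2_mid in the frame of tray between -0.005 and 0.06 m and x of good3_mid in the frame of tray between -0.075 and 0.075 m and y of good3_mid in the frame of tray between -0.075 and 0.075 m and z of good3_mid in the frame of tray between -0.005 and 0.06 m and value of joint each of latch, tab above 0.018 m and velocity of joint rotor between -0.05 and 0.05 rad/s); the robot touches nothing.
It fails at once if the oil can is disturbed (moved over 40 mm) (distance of oilcan from where it was at the start of the episode above 0.04 m).
It fails at once if the spanner is disturbed (moved over 40 mm) (distance of spanner from where it was at the start of the episode above 0.04 m).
It fails at once if the screwdriver is disturbed (moved over 40 mm) (distance of driver from where it was at the start of the episode above 0.04 m).
Of long1, long2, long3 only 2 to 3 are there at a start; the rules pass over those that are not, and their reading is None.
Of good1, good2, good3 only 2 to 3 are there at a start; the rules pass over those that are not, and their reading is None.
At some moment in a run one of tin, tray may be knocked a few centimetres aside while the robot is not near it.
Once in a run the grip may slacken for a moment while it holds something.
It also fails if it takes over 210 s, if anything falls off the work surface, if the arm or the gripper's body presses on something with over 40 N, if the wrist force passes 120 N, or if a joint passes its speed limit or range.

ROBOT

A 7-joint arm with a two-finger parallel gripper is mounted at the origin on the work surface. World frame = base frame: x ahead of the robot, y to its left, z up, the work surface at z = 0. Lengths are in m, angles in rad, forces in N, time in s.
With the tool pointing down it reaches from about 0.4 to 0.85 m from the base axis. Payload 4.5 kg.
Tool frame: the origin (TCP) lies midway between the tips of the shut fingers; the grasp point (between the pads) lies 19 mm behind it; z points along the fingers, y is the line along which they close (so a half turn about z gives the same grasp; the last joint's range is limited). The gripper opens to 88 mm and grips with 3 to 60 N. Pads are 18 mm wide; open, the fingers measure 123 mm over their backs; the gripper's body (75 mm by 187 mm) begins 45 mm behind the grasp point.
Start: joints at [1.3, 0.689, -0.195, 1.565, 0.157, 0.902, -0.215], TCP at [0.188, -0.596, 0.239] pointing down, gripper open.
Joint ranges: [-3.01, 3.01], [-0.46, 2.08], [-1.47, 1.51], [0.13, 2.56], [-1, 4.14], [0.04, 2.09], [-2.66, 2.66]. Speed limits (rad/s): [2.57, 2.57, 3.14, 3.14, 3.14, 3.14, 3.14].

INTERFACE

Orientations are given as a unit quaternion [x, y, z, w].
In Python, from plant import r gives the robot as it stands. The module is installed in compiled form; this text tells all that it offers.
- The arm moves only by the tool step_arm, never from a script. Its argument "series" is a list of rows, each a list of 7 numbers: the shift along the world's x, y, z in mm, then the turn, a rotation vector about the world's x, y, z in rad, then the closure, from 0 (fully open) to 1 (shut). A call has 1 to 20 rows; each row shifts and turns the commanded pose from where the row before left it; what a row does not reach is not made up. A row lasts 1/10 s, in which the tool goes at most 50 mm and 8.59 degrees, less where a joint would pass 70% of its speed; a pose out of reach is approached as far as the arm can. A call is refused whole if a number of a shift passes 50 or a number of a turn 0.15, either way. A call with a gripper value outside its range is refused whole. The fingers move at their own pace and stop on an object; "force" is the grip in N (left out, the last holds). Time passes only in rows, so rows that do not move let the fingers close. It gives the time, the measured TCP pose, the force, the opening and the grip force at its end, in the units of the state.
- r.get_state(): the state, without advancing time (a new reading comes with each control period).
- r.snapshot(name): name is "scene" or "top" or "wrist"; returns (picture, depth): 384x512x3 uint8, blue, green, red; 384x512 float32, m along the optical axis (not along the pixel's ray), 0 where there is no reading.
- r.get_calibration(name): a dict with "intrinsics" (3x3 intrinsics, pixels), "dist_coeffs" ([k1, k2, p1, p2, k3] as OpenCV has them; the pictures are not rectified), "pose" (4x4, takes a point from camera to world coordinates). Camera axes: x right, y up, looking along -z (the intrinsics and any distortion apply to the point x, -y, -z); pixel columns grow to the right and rows downward; lengths in m; the calibration is good to about 2 mm. A picture is of the moment at which its call begins: read the wrist's pose just before it. get_calibration takes no time and is no camera call; for the wrist camera it gives the pose at the moment of the call.
- r.finish_job(): hands the job in; it is judged then, once.
The state is a dict: "clock": time; "q": joint angles; "qd": joint speeds; "joint_torque": joint torques, N m; "tool_pos": TCP position; "eef_rot": TCP orientation; "contact_force": force on the tool from outside, world axes, zero at the start; "moment": the same for the moment, N m; "opening": opening from 0.0 (shut) to 1.0 (fully open); "finger_force": force on a finger pad.
Only numpy, scipy, OpenCV 4.12 (cv2) and the standard library are available. Lean on these libraries where they do the work, as an engineer would, in place of code of your own. Each camera call takes 0.05 s, during which the arm holds its last target. There are 200 camera calls.

## Working session

There is one attempt and no reset: what is moved stays moved. The work goes in short steps, Python scripts to look and compute and a tool call to move; the robot and the scene stay as the last step left them, time stands still between calls to the robot, and variables do not carry over. Pictures are saved under pics/ and viewed, at most 14 in all, crops included, and the job is handed in when it is done.

Besides the shell and the picture viewer there is one more tool, called after "Call:" as name(argument=value, ...) on one line, values as JSON. step_arm: Moves the arm, as the interface text tells. Its arguments: {"type":"object","properties":{"series":{"type":"array"},"force":{"type":"number"}},"required":["series"]}

```bash
mkdir -p pics; cat > h.py <<'E'
import numpy as np, cv2
from plant import r
def snap(n,f=None):
    c=r.get_calibration(n); im,d=r.snapshot(n)
    np.savez(''+n+'.npz',im=im,d=d,K=c["intrinsics"],D=c["dist_coeffs"],T=c["pose"])
    if f: cv2.imwrite('pics/'+f,im)
    return im,d,c
def cloud(n):
    z=np.load(''+n+'.npz'); d=z['d']; h,w=d.shape
    u,v=np.meshgrid(np.arange(w),np.arange(h))
    p=cv2.undistortPoints(np.stack([u.ravel(),v.ravel()],1).astype(float)[:,None],z['K'],np.array(z['D'],float))[:,0]
    D=d.ravel(); P=np.stack([p[:,0]*D,-p[:,1]*D,-D,np.ones_like(D)],1)@z['T'].T
    P=P[:,:3].reshape(h,w,3).copy(); P[d==0]=np.nan
    return P,z['im']
E
python3 - <<'E'
from h import *
a,_,c=snap('top','top1.png'); b,_,c2=snap('scene','scene1.png')
print(c['pose'],c2['pose'],c['intrinsics'],r.get_state())
E
```

```text
[[-0.01378964  0.99548586 -0.09390283  0.36911667]
 [-0.99980772 -0.01503679 -0.01258667  0.02788071]
 [-0.01394185  0.09371121  0.9955018   1.23141285]
 [ 0.          0.          0.          1.        ]] [[-1.49976585e-01 -7.97849813e-01  5.83902989e-01  1.19619780e+00]
 [ 9.88689526e-01 -1.21154732e-01  8.83999556e-02  1.39109143e-01]
 [ 2.12722025e-04  5.90556692e-01  8.06996126e-01  1.07201101e+00]
 [ 0.00000000e+00  0.00000000e+00  0.00000000e+00  1.00000000e+00]] [[382.19874838   0.         258.38980035]
 [  0.         382.19874838 197.44613311]
 [  0.           0.           1.        ]] {'clock': 0.1, 'q': array([ 1.29982335,  0.68991912, -0.19451181,  1.56624982,  0.15729101,
        0.90248998, -0.21508746]), 'qd': array([-0.00028151, -0.00322851, -0.00121362, -0.00407107,  0.00011998,
       -0.00118158, -0.00073757]), 'joint_torque': array([-3.43668486e-03, -5.28509831e+01, -1.27165563e+00, -1.53840530e+01,
       -5.25965332e-02,  1.96844696e-03,  5.00472026e-05]), 'tool_pos': array([ 0.18733186, -0.59566268,  0.23797555]), 'eef_rot': array([ 9.88405355e-01,  1.51835937e-01, -1.85200239e-04, -8.17756587e-04]), 'contact_force': array([-0.45031224, -0.1223533 ,  0.16701696]), 'moment': array([-0.00583286, -0.03458448,  0.03044634]), 'finger_force': 0.0, 'opening': 0.9993275470253826}
```

```bash
python3 - <<'E'
import cv2
a=cv2.imread('pics/top1.png'); cv2.imwrite('pics/top1b.png',cv2.resize(a,(800,600),interpolation=cv2.INTER_CUBIC))
E
```

```text
(no output)
```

View pics/top1b.png

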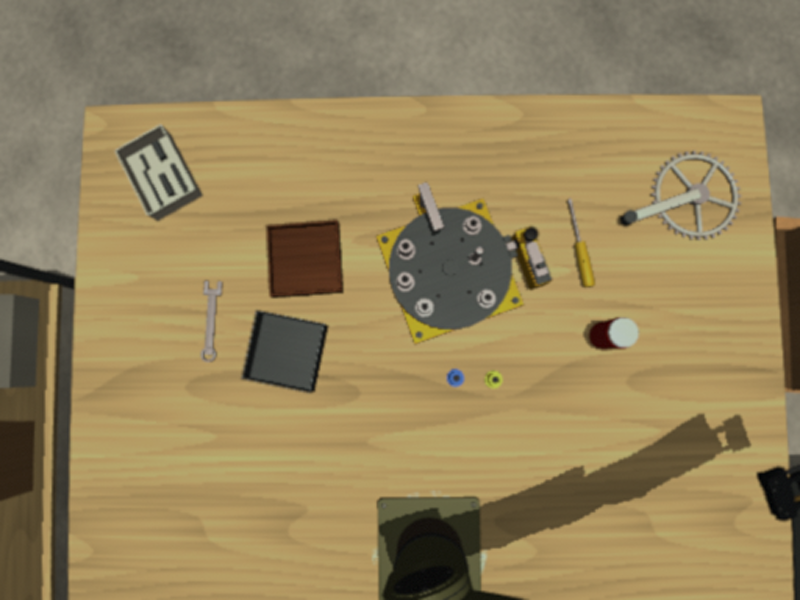

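View pics/scene1.png

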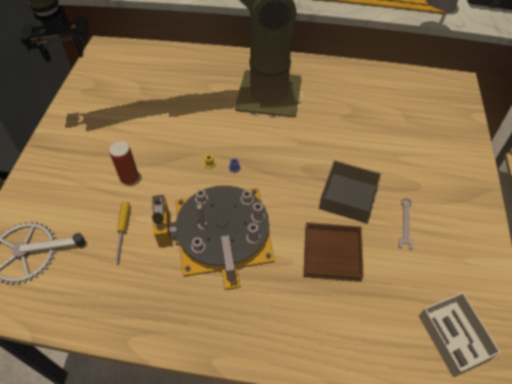

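The top picture shows five bushes on the plate (800-px picture: 473,225; 406,248; 405,281; 424,307; 487,298), the peg near (478,257), the knob at (530,234), the tin at (287,352) and the tray at (305,259). Next I measure them from depth.

```bash
cat >> h.py <<'E'
def circ(P2):
    A=np.c_[2*P2,np.ones(len(P2))]; s=np.linalg.lstsq(A,(P2**2).sum(1),rcond=None)[0]
    return s[0],s[1],np.sqrt(s[2]+s[0]**2+s[1]**2)
E
python3 - <<'E'
from h import *
P,im=cloud('top')
def win(u,v,h=9):
    u=int(u*.64);v=int(v*.64); return P[v-h:v+h+1,u-h:u+h+1].reshape(-1,3)
for n,(u,v) in dict(b1=(473,225),b2=(406,248),b3=(405,281),b4=(424,307),b5=(487,298)).items():
    w=win(u,v,12); w=w[(w[:,2]>.058)]; 
    zt=np.nanpercentile(w[:,2],90); t=w[w[:,2]>zt-.008]
    print(n,len(w),zt.round(4),t.mean(0).round(4),(t.max(0)+t.min(0))[:2]/2, np.ptp(t,axis=0))
pl=P.reshape(-1,3); m=(abs(pl[:,2]-.042)<.004)&(pl[:,0]>.3)
q=pl[m]; q=q[(abs(q[:,1]-np.median(q[:,1]))<.15)]
h=cv2.convexHull((q[:,:2]*1e4).astype(np.float32))[:,0]/1e4
print('plate',circ(h),np.median(q[:,2]))
for n,(u,v) in dict(peg=(478,257),knob=(530,234)).items():
    w=win(u,v,10); zm=np.nanmax(w[:,2]); t=w[w[:,2]>zm-.01]; print(n,zm,t.mean(0),len(t),(t.max(0)+t.min(0))/2)
w=win(430,207,18); t=w[w[:,2]>.085];print('bar',t.mean(0),cv2.minAreaRect((t[:,:2]*1e3).astype(np.float32)))
w=win(535,258,22); t=w[(w[:,2]>.06)&(w[:,2]<.082)];print('lock',cv2.minAreaRect((t[:,:2]*1e3).astype(np.float32)))
t=w[(w[:,2]>.09)];print('>.09',t.round(3).tolist()[:40])
for n,(u,v),lo,hi in (('tin',(287,352),.05,.07),('tray',(305,259),.024,.04)):
    w=win(u,v,40); t=w[(w[:,2]>lo)&(w[:,2]<hi)]
    print(n,len(t),cv2.minAreaRect((t[:,:2]*1e3).astype(np.float32)))
E
```

```text
b1 62 0.0744 [ 0.6479 -0.0964  0.0716] [ 0.6485939  -0.09611123] [0.0267126  0.02195132 0.00826187]
b2 73 0.0963 [0.5989 0.0371 0.0936] [0.59899441 0.0372107 ] [0.02565122 0.021331   0.00916643]
b3 69 0.0961 [0.5345 0.0403 0.0938] [0.5351327  0.03963282] [0.0248534  0.02405805 0.01248844]
b4 59 0.0739 [0.4828 0.0025 0.0716] [0.48261452 0.00245679] [0.02430346 0.02155341 0.00897252]
b5 63 0.0747 [ 0.4992 -0.1214  0.0718] [ 0.49884013 -0.12146493] [0.02509901 0.02509335 0.00895037]
plate (np.float64(0.5683444007325213), np.float64(-0.05715435695773194), np.float64(0.12930387595545573)) 0.04177189110667734
peg 0.13499940444764946 [ 0.58028679 -0.10026306  0.13060501] 17 [ 0.58123969 -0.1002549   0.13039104]
knob 0.12091074136147117 [ 0.61531282 -0.20280333  0.11540159] 64 [ 0.61579138 -0.20284186  0.11620491]
bar [ 0.67731736 -0.01228056  0.0932628 ] ((677.8932495117188, -12.514328002929688), (96.85148620605469, 20.504981994628906), 18.943017959594727)
lock ((580.35400390625, -214.7322540283203), (118.33844757080078, 36.95518493652344), 19.604209899902344)
>.09 [[0.628, -0.197, 0.114], 
[... 448 characters left out ...]
7], [0.621, -0.214, 0.117], [0.619, -0.191, 0.114], [0.618, -0.194, 0.116], [0.618, -0.197, 0.116], [0.618, -0.199, 0.118], [0.618, -0.203, 0.115], [0.617, -0.205, 0.119], [0.619, -0.209, 0.114], [0.618, -0.212, 0.116], [0.618, -0.215, 0.114], [0.617, -0.189, 0.108], [0.615, -0.191, 0.116], [0.615, -0.194, 0.115], [0.615, -0.196, 0.118], [0.616, -0.2, 0.114], [0.617, -0.204, 0.109], [0.616, -0.206, 0.114], [0.617, -0.21, 0.108], [0.615, -0.211, 0.117], [0.616, -0.215, 0.114]]
tin 246 ((399.5981140136719, 284.40643310546875), (141.5666046142578, 140.8468780517578), 77.89138793945312)
tray 375 ((566.1786499023438, 254.83741760253906), (169.03831481933594, 210.0514373779297), 89.35797119140625)
```

Call:
step_arm(series=[[27,49,-3,0,0,0,0.25],[27,49,-3,0,0,0,0.25],[27,49,-3,0,0,0,0.25],[27,49,-3,0,0,0,0.25],[27,49,-3,0,0,0,0.25],[27,49,-3,0,0,0,0.25],[27,49,-3,0,0,0,0.25],[27,49,-3,0,0,0,0.25],[27,49,-3,0,0,0,0.25],[27,49,-3,0,0,0,0.25],[27,49,-3,0,0,0,0.25],[27,49,-3,0,0,0,0.25],[24,48,-3,0,0,0,0.25],[0,0,0,0,0,0,0.25],[0,0,0,0,0,0,0.25]], force=30)

```text
clock: 1.6
tool_pos: [0.499, -0.0254, 0.2034]
eef_rot: [0.988, 0.154, -0.0, -0.0]
contact_force: [-0.1, -0.8, -0.3]
opening: 0.747
finger_force: 0.0
```

Call:
step_arm(series=[[18,33,-20,0,0,0,0.25],[18,32,-20,0,0,0,0.25],[0,0,-20,0,0,0,0.25],[0,0,0,0,0,0,0.25]])

```text
clock: 2.0
tool_pos: [0.5329, 0.0366, 0.1417]
eef_rot: [0.988, 0.151, -0.003, 0.0]
contact_force: [-0.7, -0.6, -0.4]
opening: 0.75
finger_force: 0.0
```

```bash
python3 - <<'E'
from h import *
im,d,c=snap('wrist','w1.png'); print(r.get_state()['tool_pos'],c['pose'])
P,_=cloud('wrist'); v,u=np.where((P[...,2]>.085)&(P[...,2]<.1))
q=P[v,u]; n,l,s,ce=cv2.connectedComponentsWithStats(((P[...,2]>.087)&(P[...,2]<.1)).astype(np.uint8))
for i in range(1,n):
    if s[i,4]>100: t=P[l==i]; print(s[i],np.median(t,0),(t.max(0)+t.min(0))/2,cv2.minEnclosingCircle((t[:,:2]*1e3).astype(np.float32)))
E
```

```text
[0.53341218 0.03576207 0.14295345] [[ 2.98412921e-01  9.14253888e-01  2.74024737e-01  6.02676298e-01]
 [-9.54436863e-01  2.85833106e-01  8.57304495e-02  5.87873467e-02]
 [ 5.40550919e-05 -2.87122384e-01  9.57893905e-01  2.87671857e-01]
 [ 0.00000000e+00  0.00000000e+00  0.00000000e+00  1.00000000e+00]]
[ 374    0   46  104 3632] [ 0.66149061 -0.01536765  0.09424098] [ 0.66004842 -0.01617826  0.09180489] ((660.456787109375, -15.827215194702148), 31.162019729614258)
[ 261  102   40   40 1247] [0.59951726 0.03907368 0.09462522] [0.59928213 0.03880935 0.09191331] ((599.1461791992188, 38.81830978393555), 13.002236366271973)
[ 230  189   36   37 1070] [0.53618348 0.04198663 0.09451964] [0.53499712 0.04167404 0.09192585] ((534.9606323242188, 41.812538146972656), 13.257318496704102)
[438 194  24  22 258] [ 0.58223759 -0.09337022  0.09375005] [ 0.5813542  -0.09618542  0.0934945 ] ((581.5228271484375, -98.49240112304688), 7.163318634033203)
```

View pics/w1.png

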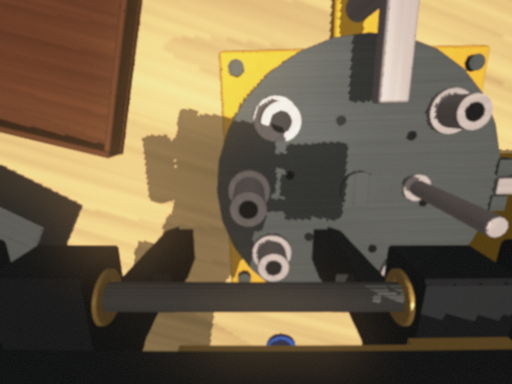

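The wrist view shows the long bushes at (248,208) and (280,120), and a good one at (270,265). I descend on the first long bush.

Call:
step_arm(series=[[2,6,-28,0,0,0,0.25],[0,0,-28,0,0,0,0.25],[0,0,-26,0,0,0,0.25],[0,0,0,0,0,0,0.25],[0,0,0,0,0,0,1],[0,0,0,0,0,0,1],[0,0,0,0,0,0,1],[0,0,0,0,0,0,1],[0,0,0,0,0,0,1]])

```text
clock: 2.95
tool_pos: [0.5374, 0.0442, 0.0625]
eef_rot: [0.988, 0.152, 0.001, 0.0]
contact_force: [-0.0, -0.2, 1.2]
opening: 0.319
finger_force: 0.4
```

Call:
step_arm(series=[[0,0,0,0,0,0,1],[0,0,30,0,0,0,1],[0,0,40,0,0,0,1],[0,0,40,0,0,0,1],[-11,24,30,0,0,0,1],[-18,40,0,0,0,0,1],[-18,40,0,0,0,0,1],[-18,40,0,0,0,0,1],[0,0,0,0,0,0,1]])

```text
clock: 3.85
tool_pos: [0.4684, 0.1959, 0.2018]
eef_rot: [0.987, 0.158, -0.001, -0.002]
contact_force: [0.7, -0.5, 0.0]
opening: 0.289
finger_force: 30.0
```

```bash
cat >> h.py <<'E'
def tt():
    snap('top'); P,im=cloud('top'); o={}
    for n,lo,hi,ctr in (('tin',.05,.068,(.4,.284)),('tray',.024,.036,(.566,.25))):
        with np.errstate(invalid='ignore'):
            m=(P[...,2]>lo)&(P[...,2]<hi)&(np.hypot(P[...,0]-ctr[0],P[...,1]-ctr[1])<.17)
        if n=='tray': # brown only
            h=cv2.cvtColor(im,cv2.COLOR_BGR2HSV); m&=(im[...,2]>im[...,1].astype(int)*1.5)&(h[...,2]<125)
        m=cv2.morphologyEx(m.astype(np.uint8),cv2.MORPH_OPEN,np.ones((2,2),np.uint8))>0
        print(n,m.sum(),cv2.minAreaRect((P[m][:,:2]*1e3).astype(np.float32)))
E
python3 - <<'E'
from h import *
tt(); s=r.get_state(); print(s['tool_pos'],s['opening'],s['finger_force'],s['contact_force'])
E
```

```text
tin 0 ((0.0, 0.0), (0.0, 0.0), 0.0)
tray 48 ((577.0609130859375, 179.29397583007812), (128.8263702392578, 46.86968994140625), 17.541576385498047)
[0.47013271 0.19201766 0.20177866] 0.28398750939022055 29.99972004443407 [ 0.6942733  -1.64440627 -1.42846291]
```

```bash
cat >> h.py <<'E'
def wr(lo,hi,f=None,amin=60):
    snap('wrist',f); P,im=cloud('wrist')
    with np.errstate(invalid='ignore'): m=((P[...,2]>lo)&(P[...,2]<hi)).astype(np.uint8)
    n,l,s,_=cv2.connectedComponentsWithStats(m)
    for i in range(1,n):
        if s[i,4]>amin:
            t=P[l==i]; print(s[i].tolist(),np.median(t,0).round(3),[np.round(x,1) for x in cv2.minAreaRect((t[:,:2]*1e3).astype(np.float32))])
E
python3 - <<'E'
from h import *
wr(.053,.066,'w2.png')
E
```

```text
[428, 91, 20, 29, 216] [0.595 0.05  0.06 ] [array([596.9,  46.1]), array([26.1, 12.5]), np.float64(18.6)]
[69, 126, 171, 127, 1583] [0.45  0.337 0.06 ] [array([400.2, 285. ]), array([139.7, 141.9]), np.float64(77.8)]
[409, 209, 22, 22, 169] [0.488 0.015 0.059] [array([485.9,  11.6]), array([10.5, 24.8]), np.float64(74.7)]
```

View pics/w2.png

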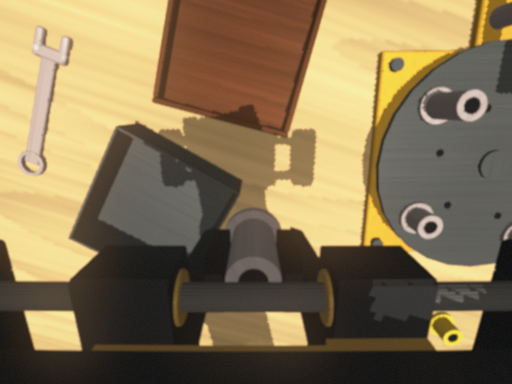

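The held bush is at (252,250) and the tin is at (155,200), unmoved. I place it.

Call:
step_arm(series=[[-15,34,0,0,0,0,1],[-14,34,-20,0,0,0,1],[-14,33,-40,0,0,0,1],[0,0,-40,0,0,0,1],[0,0,-40,0,0,0,1],[0,0,-25,0,0,0,1],[0,0,0,0,0,0,1]])

```text
clock: 4.65
tool_pos: [0.4292, 0.284, 0.0366]
eef_rot: [0.989, 0.151, -0.003, 0.002]
contact_force: [-0.9, -0.1, 0.1]
opening: 0.285
finger_force: 30.0
```

Call:
step_arm(series=[[0,3,-8,0,0,0,1],[0,0,0,0,0,0,1],[0,0,0,0,0,0,0.35],[0,0,0,0,0,0,0.35],[0,0,0,0,0,0,0.35],[0,0,35,0,0,0,0.35],[0,0,45,0,0,0,0.35],[0,0,45,0,0,0,0.35],[24,-36,0,0,0,0,0.25],[29,-42,0,0,0,0,0.25],[29,-42,0,0,0,0,0.25],[29,-42,0,0,0,0,0.25],[29,-42,0,0,0,0,0.25],[29,-42,0,0,0,0,0.25],[0,0,0,0,0,0,0.25],[0,0,0,0,0,0,0.25]])

```text
clock: 6.25
tool_pos: [0.5963, 0.0465, 0.1567]
eef_rot: [0.989, 0.15, 0.0, 0.0]
contact_force: [0.1, 1.3, -0.4]
opening: 0.75
finger_force: 0.0
```

```bash
python3 - <<'E'
from h import *
snap('wrist','w3.png'); wr(.087,.1); s=r.get_state(); print(s['tool_pos'],s['opening'])
E
```

```text
[348, 53, 41, 138, 4181] [ 0.682 -0.009  0.094] [array([677.8, -10.9]), array([95.7, 20.9]), np.float64(18.4)]
[251, 187, 33, 35, 926] [0.601 0.04  0.094] [array([599.8,  39.1]), array([26.1, 24.6]), np.float64(17.7)]
[0.59516697 0.04996256 0.1567101 ] 0.7505183186443267
```

Call:
step_arm(series=[[2,-4,0,0,0,0,0.38],[1,-4,-20,0,0,0,0.38],[0,0,-26,0,0,0,0.38],[0,0,-26,0,0,0,0.38],[0,0,-24,0,0,0,0.38],[0,0,0,0,0,0,1],[0,0,0,0,0,0,1],[0,0,0,0,0,0,1],[0,0,0,0,0,0,1],[0,0,0,0,0,0,1],[0,0,35,0,0,0,1],[0,0,45,0,0,0,1],[0,0,50,0,0,0,1],[0,0,10,0,0,0,1],[-12,15,0,0,0,0,1],[-30,35,0,0,0,0,1],[-35,40,0,0,0,0,1],[-35,40,0,0,0,0,1],[-15,10,0,0,0,0,1],[0,0,0,0,0,0,1]])

```text
clock: 8.35
tool_pos: [0.473, 0.1781, 0.2005]
eef_rot: [0.988, 0.155, -0.001, -0.0]
contact_force: [0.3, -0.2, -0.1]
opening: 0.283
finger_force: 30.0
```

```bash
python3 - <<'E'
from h import *
wr(.05,.068); s=r.get_state(); print(s['tool_pos'],s['opening'])
E
```

```text
[54, 124, 173, 133, 2102] [0.443 0.335 0.059] [array([400.6, 284.8]), array([140. , 141.3]), np.float64(78.2)]
[128, 176, 27, 25, 510] [0.429 0.288 0.055] [array([428.5, 288.9]), array([25.3, 26. ]), np.float64(60.9)]
[395, 207, 25, 24, 248] [0.487 0.014 0.059] [array([485.1,  10.9]), array([11.7, 25.7]), np.float64(79.0)]
[499, 226, 13, 17, 142] [ 0.501 -0.109  0.054] [array([ 500.2, -109.8]), array([ 7.1, 21.2]), np.float64(86.3)]
[0.47518709 0.1762118  0.20055233] 0.2824469099624879
```

Call:
step_arm(series=[[-25,24,0,0,0,0,1],[-26,25,0,0,0,0,1],[-26,25,0,0,0,0,1],[-25,24,-20,0,0,0,1],[0,0,-35,0,0,0,1],[0,0,-40,0,0,0,1],[0,0,0,0,0,0,1]])

```text
clock: 9.1
tool_pos: [0.3734, 0.271, 0.1018]
eef_rot: [0.989, 0.151, -0.003, 0.003]
contact_force: [-0.2, -0.9, 0.2]
opening: 0.284
finger_force: 30.0
```

Call:
step_arm(series=[[0,3,-36,0,0,0,1],[0,0,-36,0,0,0,1],[0,0,0,0,0,0,1],[0,0,0,0,0,0,0.4],[0,0,0,0,0,0,0.4],[0,0,0,0,0,0,0.4],[0,0,35,0,0,0,0.4],[0,0,45,0,0,0,0.4],[0,0,45,0,0,0,0.4],[10,-20,30,0,0,0,0.4],[16,-42,20,0,0,0,0.4],[16,-42,0,0,0,0,0.4],[16,-42,0,0,0,0,0.4],[16,-42,0,0,0,0,0.4],[16,-42,0,0,0,0,0.4],[16,-42,0,0,0,0,0.4],[16,-42,0,0,0,0,0.4],[16,-42,0,0,0,0,0.4],[16,-42,0,0,0,0,0.4],[0,0,0,0,0,0,0.4]])

```text
clock: 11.1
tool_pos: [0.5294, -0.1301, 0.2102]
eef_rot: [0.989, 0.146, 0.002, 0.003]
contact_force: [-0.8, 0.2, -0.1]
opening: 0.601
finger_force: 0.0
```

```bash
python3 - <<'E'
from h import *
s=r.get_state(); print(s['tool_pos'],s['opening'])
tt(); wr(.098,.125,'w4.png',30)
E
```

```text
[ 0.52943008 -0.13005995  0.21018496] 0.6014027130714666
tin 214 ((396.4523620605469, 290.03863525390625), (151.9535675048828, 145.10450744628906), 77.3828125)
tray 115 ((545.661376953125, 210.81863403320312), (92.87907409667969, 188.3317413330078), 44.323360443115234)
[351, 106, 39, 34, 1055] [ 0.616 -0.199  0.116] [array([ 615.9, -200.9]), array([26.6, 27.1]), np.float64(52.3)]
[351, 184, 21, 13, 228] [ 0.558 -0.22   0.106] [array([ 558.2, -220.9]), array([ 9.6, 16.3]), np.float64(17.4)]
```

View pics/w4.png

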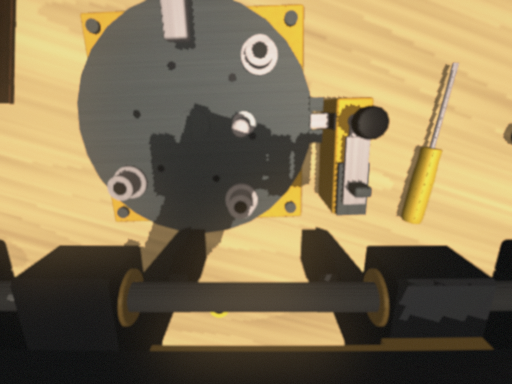

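The fin is at (361,190), the knob at (370,122), and three good bushes remain. I move over the fin and check the tin contents.

Call:
step_arm(series=[[8,-25,0,0,0,0,0.4],[10,-33,0,0,0,0,0.4],[10,-33,-20,0,0,0,0.4],[0,0,-20,0,0,0,0.4],[0,0,0,0,0,0,0.4],[0,0,0,0,0,0,0.4]])

```text
clock: 11.8
tool_pos: [0.5562, -0.2099, 0.1693]
eef_rot: [0.988, 0.153, -0.0, -0.001]
contact_force: [0.1, 0.4, -0.4]
opening: 0.602
finger_force: 0.0
```

```bash
python3 - <<'E'
from h import *
s=r.get_state(); print(s['tool_pos'],s['opening'])
tt(); P,im=cloud('top')
m=((P[...,2]>.035)&(np.hypot(P[...,0]-.4,P[...,1]-.286)<.055)).astype(np.uint8)
n,l,st,_=cv2.connectedComponentsWithStats(m)
for i in range(1,n): print(st[i,4],P[l==i].mean(0))
E
```

```text
[ 0.5561661  -0.20990113  0.16925052] 0.6015173924171779
tin 211 ((395.9783935546875, 290.52215576171875), (152.22450256347656, 144.70465087890625), 78.0257797241211)
tray 121 ((589.1963500976562, 243.91647338867188), (146.29917907714844, 142.49073791503906), 3.0900375843048096)
66 [0.42771756 0.28771283 0.05332258]
67 [0.37366164 0.27359314 0.05336923]
```

Call:
step_arm(series=[[2,-10,-25,0,0,0,0.4],[0,0,-28,0,0,0,0.4],[0,0,-28,0,0,0,0.4],[0,0,0,0,0,0,0.4],[0,0,0,0,0,0,1],[0,0,0,0,0,0,1],[0,0,0,0,0,0,1],[0,0,0,0,0,0,1],[0,0,0,0,0,0,1],[0,0,0,0,0,0,1]], force=20)

```text
clock: 12.85
tool_pos: [0.5584, -0.2218, 0.0883]
eef_rot: [0.988, 0.152, 0.0, -0.0]
contact_force: [-1.3, 2.5, 5.1]
opening: 0.18
finger_force: 20.0
```

Call:
step_arm(series=[[-4,-1.5,0,0,0,0,1],[-8,-3,0,0,0,0,1],[-8,-3,0,0,0,0,1],[-3,-1,0,0,0,0,1],[0,0,0,0,0,0,1],[0,0,0,0,0,0,1]])

```text
clock: 13.45
tool_pos: [0.5356, -0.2297, 0.0882]
eef_rot: [0.988, 0.152, 0.001, -0.001]
contact_force: [0.4, 4.9, 6.4]
opening: 0.18
finger_force: 20.0
```

Call:
step_arm(series=[[-1,0,0,0,0,0,1],[0,0,0,0,0,0,0.35],[0,0,0,0,0,0,0.35],[0,0,0,0,0,0,0.35],[0,0,30,0,0,0,0.35],[0,0,32,0,0,0,0.35],[27,10,0,0,0,0,0.35],[27,10,0,0,0,0,0.35],[27,9,0,0,0,0,0.35],[0,0,0,0,0,0,0.35],[0,0,0,0,0,0,0.35]])

```text
clock: 14.55
tool_pos: [0.6144, -0.2024, 0.1489]
eef_rot: [0.988, 0.152, -0.001, 0.0]
contact_force: [-1.2, -1.1, 0.2]
opening: 0.647
finger_force: 0.0
```

```bash
python3 - <<'E'
from h import *
s=r.get_state(); print(s['tool_pos'],s['opening'])
wr(.098,.125,'w5.png',30)
E
```

```text
[ 0.61443573 -0.20240192  0.14891491] 0.6467919740983561
[232, 192, 42, 44, 1406] [ 0.619 -0.2    0.116] [array([ 616.9, -201. ]), array([26.9, 26.9]), np.float64(39.2)]
[80, 204, 35, 29, 498] [ 0.587 -0.103  0.113] [array([ 584.4, -101.8]), array([14.2,  8.7]), np.float64(47.1)]
[245, 312, 21, 9, 178] [ 0.535 -0.229  0.106] [array([ 534.9, -228.8]), array([ 9.2, 15.8]), np.float64(18.0)]
```

Call:
step_arm(series=[[2,1,-25,0,0,0,0.35],[0,0,-26,0,0,0,0.35],[0,0,0,0,0,0,0.35],[0,0,0,0,0,0,1],[0,0,0,0,0,0,1],[0,0,0,0,0,0,1],[0,0,0,0,0,0,1],[0,0,0,0,0,0,1],[0,0,8,0,0,0,1],[0,0,8,0,0,0,1],[0,0,8,0,0,0,1],[0,0,3,0,0,0,1],[0,0,0,0,0,0,1]], force=30)

```text
clock: 15.9
tool_pos: [0.6176, -0.2013, 0.125]
eef_rot: [0.988, 0.152, 0.0, 0.0]
contact_force: [5.4, -2.6, -10.6]
opening: 0.311
finger_force: 30.0
```

Call:
step_arm(series=[[0,0,0,0,0,0,0.35],[0,0,0,0,0,0,0.35],[0,0,0,0,0,0,0.35],[0,0,30,0,0,0,0.35],[0,0,40,0,0,0,0.35],[1,30,10,0,0,0,1],[2,42,0,0,0,0,1],[2,42,0,0,0,0,1],[0,0,0,0,0,0,1],[0,0,0,0,0,0,1]])

```text
clock: 16.9
tool_pos: [0.6221, -0.0854, 0.206]
eef_rot: [0.988, 0.153, -0.0, -0.0]
contact_force: [0.3, 0.1, 0.1]
opening: 0.221
finger_force: 0.0
```

```bash
python3 - <<'E'
from h import *
s=r.get_state(); print(s['tool_pos'],s['opening'])
wr(.11,.15,'w6.png',30)
E
```

```text
[ 0.62210799 -0.08541416  0.20604799] 0.22133276219274914
[363, 230, 40, 25, 503] [ 0.625 -0.195  0.138] [array([ 622.3, -199.2]), array([15.8, 27.1]), np.float64(17.1)]
[246, 232, 17, 25, 337] [ 0.585 -0.098  0.131] [array([582.2, -98.4]), array([12.8, 13.8]), np.float64(63.8)]
```

View pics/w6.png

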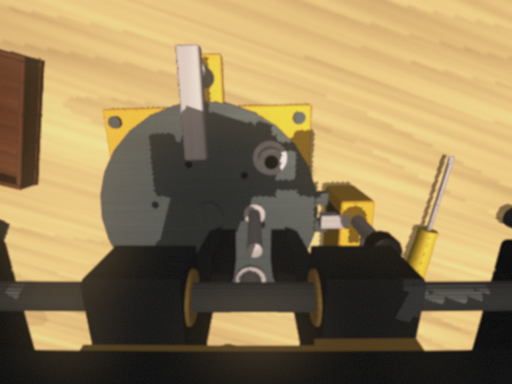

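The plunger knob is up at (380,242), and the peg is at (256,250) in front of the closed fingers. I descend beside it, then push.

Call:
step_arm(series=[[0,0,-35,0,0,0,1],[0,0,-40,0,0,0,1],[0,0,-31,0,0,0,1],[-10,-4,0,0,0,0,1],[-9,-3,0,0,0,0,1],[0,0,0,0,0,0,1],[0,0,0,0,0,0,1]])

```text
clock: 17.65
tool_pos: [0.604, -0.0952, 0.1006]
eef_rot: [0.989, 0.151, 0.001, 0.0]
contact_force: [-0.2, 0.2, -0.4]
opening: 0.003
finger_force: 0.0
```

Call:
step_arm(series=[[-4,-1,0,0,0,0,1],[-6,-2,0,0,0,0,1],[-10,-1,0,0,0,0,1],[-14,1.5,0,0,0,0,1],[-17,7,0,0,0,0,1],[-15,14,0,0,0,0,1],[-2,2,40,0,0,0,1],[0,0,50,0,0,0,1],[0,0,20,0,0,0,1]])

```text
clock: 18.55
tool_pos: [0.5367, -0.0735, 0.2137]
eef_rot: [0.988, 0.152, 0.003, 0.001]
contact_force: [-0.2, 0.1, 1.4]
opening: 0.002
finger_force: 0.0
```

```bash
python3 - <<'E'
from h import *
s=r.get_state(); print(s['clock'],s['tool_pos'])
snap('top','t5.png'); P,im=cloud('top')
for k in range(4):
    m=((P[...,2]>.055)&(np.hypot(P[...,0]-.5635,P[...,1]+.052)<.125))
    n,l,st,_=cv2.connectedComponentsWithStats(m.astype(np.uint8))
    for i in range(1,n):
        if st[i,4]>15: print(st[i,4],P[l==i].mean(0).round(3))
    s=r.get_state(); print(s['clock']); snap('top'); P,im=cloud('top')
E
```

```text
18.55 [ 0.53673511 -0.07345383  0.21365414]
4358 [ 0.511 -0.057  0.558]
60 [0.576 0.043 0.071]
63 [ 0.469 -0.06   0.071]
18.6
4200 [ 0.505 -0.058  0.578]
120 [ 0.656 -0.019  0.093]
65 [0.595 0.039 0.07 ]
61 [ 0.469 -0.042  0.071]
18.65
4161 [ 0.504 -0.058  0.578]
119 [ 0.656 -0.019  0.093]
63 [0.611 0.031 0.071]
60 [ 0.472 -0.024  0.071]
18.7
4144 [ 0.504 -0.058  0.577]
120 [ 0.656 -0.019  0.093]
62 [0.625 0.021 0.071]
62 [ 0.478 -0.008  0.071]
18.75
```

Call:
step_arm(series=[[-10,30,10,0,0,0,0.3],[-15,40,10,0,0,0,0.3],[-15,40,10,0,0,0,0.3],[-15,40,0,0,0,0,0.3],[-15,40,0,0,0,0,0.3],[0,0,0,0,0,0,0.3],[0,0,0,0,0,0,0.3],[0,0,0,0,0,0,0.3],[0,0,0,0,0,0,0.3],[0,0,0,0,0,0,0.3],[0,0,0,0,0,0,0.3],[0,0,0,0,0,0,0.3],[0,0,0,0,0,0,0.3],[0,0,0,0,0,0,0.3],[0,0,0,0,0,0,0.3]])

```text
clock: 20.3
tool_pos: [0.4652, 0.1165, 0.2396]
eef_rot: [0.988, 0.152, 0.0, 0.0]
contact_force: [0.6, -0.3, 1.0]
opening: 0.696
finger_force: 0.0
```

```bash
cat >> h.py <<'E'
def plate():
    s=r.get_state(); print(s['clock'],s['tool_pos'].round(4)); snap('top'); P,im=cloud('top')
    with np.errstate(invalid='ignore'): m=((P[...,2]>.056)&(np.hypot(P[...,0]-.5635,P[...,1]+.052)<.125)&(P[...,2]<.145))
    n,l,st,_=cv2.connectedComponentsWithStats(m.astype(np.uint8))
    for i in range(1,n):
        if st[i,4]>15:
            c=P[l==i].mean(0); print(st[i,4],c.round(4),np.degrees(np.arctan2(c[1]+.052,c[0]-.5635)).round(1),np.hypot(c[1]+.052,c[0]-.5635).round(4))
E
python3 - <<'E'
from h import *
plate(); plate(); plate()
E
```

```text
20.3 [0.4652 0.1165 0.2396]
120 [ 0.6559 -0.0193  0.0931] 19.5 0.098
60 [0.6354 0.0128 0.0712] 42.0 0.0968
34 [ 0.5101 -0.0532  0.1113] -178.8 0.0534
62 [ 0.4982 -0.1196  0.0712] -134.0 0.094
20.35 [0.4652 0.1165 0.2396]
119 [ 0.6559 -0.0195  0.0927] 19.4 0.0979
66 [0.6431 0.003  0.0697] 34.7 0.0968
33 [ 0.5097 -0.0469  0.1137] 174.6 0.0541
63 [ 0.4898 -0.1114  0.0714] -141.1 0.0946
20.4 [0.4652 0.1165 0.2396]
168 [ 0.6536 -0.0148  0.0858] 22.4 0.0975
33 [ 0.5107 -0.0406  0.1125] 167.9 0.054
61 [ 0.4828 -0.1013  0.0712] -148.6 0.0946
```

Call:
step_arm(series=[[0,0,0,0,0,0,0.3],[0,0,0,0,0,0,0.3],[0,0,0,0,0,0,0.3],[0,0,0,0,0,0,0.3],[0,0,0,0,0,0,0.3],[0,0,0,0,0,0,0.3],[0,0,0,0,0,0,0.3],[0,0,0,0,0,0,0.3],[0,0,0,0,0,0,0.3],[0,0,0,0,0,0,0.3],[0,0,0,0,0,0,0.3],[0,0,0,0,0,0,0.3],[0,0,0,0,0,0,0.3],[0,0,0,0,0,0,0.3],[0,0,0,0,0,0,0.3],[0,0,0,0,0,0,0.3],[0,0,0,0,0,0,0.3],[0,0,0,0,0,0,0.3],[0,0,0,0,0,0,0.3],[0,0,0,0,0,0,0.3]])

```text
clock: 22.45
tool_pos: [0.4652, 0.1165, 0.2396]
eef_rot: [0.988, 0.152, 0.0, 0.0]
contact_force: [0.2, 0.3, -0.3]
opening: 0.699
finger_force: 0.0
```

Call:
step_arm(series=[[0,0,0,0,0,0,0.3],[0,0,0,0,0,0,0.3],[0,0,0,0,0,0,0.3],[0,0,0,0,0,0,0.3],[0,0,0,0,0,0,0.3],[0,0,0,0,0,0,0.3],[0,0,0,0,0,0,0.3],[0,0,0,0,0,0,0.3],[0,0,0,0,0,0,0.3],[0,0,0,0,0,0,0.3],[0,0,0,0,0,0,0.3],[0,0,0,0,0,0,0.3],[0,0,0,0,0,0,0.3],[0,0,0,0,0,0,0.3],[0,0,0,0,0,0,0.3],[0,0,0,0,0,0,0.3],[0,0,0,0,0,0,0.3],[0,0,0,0,0,0,0.3],[0,0,0,0,0,0,0.3],[0,0,0,0,0,0,0.3]])

```text
clock: 24.45
tool_pos: [0.4652, 0.1164, 0.2396]
eef_rot: [0.988, 0.152, -0.0, 0.0]
contact_force: [0.4, 0.9, -0.7]
opening: 0.697
finger_force: 0.0
```

```bash
python3 - <<'E'
from h import *
plate(); plate(); plate(); P,im=cloud('top'); cv2.imwrite('pics/t7.png',im[90:280,120:380].repeat(2,0).repeat(2,1))
E
```

```text
24.45 [0.4652 0.1164 0.2396]
118 [ 0.6559 -0.0194  0.0928] 19.4 0.098
62 [0.6107 0.0332 0.0708] 61.0 0.0974
64 [ 0.5235 -0.1373  0.0708] -115.1 0.0942
38 [ 0.5143 -0.0699  0.1109] -160.0 0.0524
49 [0.4886 0.0069 0.0718] 141.8 0.0953
24.5 [0.4652 0.1164 0.2396]
120 [ 0.6559 -0.0193  0.0932] 19.5 0.098
60 [0.6134 0.0316 0.0701] 59.2 0.0974
63 [ 0.5211 -0.1368  0.0711] -116.6 0.0948
34 [ 0.5136 -0.0689  0.1123] -161.3 0.0527
44 [0.49   0.0077 0.0717] 140.9 0.0947
24.55 [0.4652 0.1165 0.2396]
118 [ 0.6562 -0.0193  0.0928] 19.4 0.0983
62 [0.6152 0.0307 0.0709] 58.0 0.0975
62 [ 0.5198 -0.1351  0.0711] -117.8 0.0939
30 [ 0.5129 -0.0677  0.1154] -162.7 0.053
43 [0.4918 0.0088 0.0705] 139.7 0.094
```

View pics/t7.png

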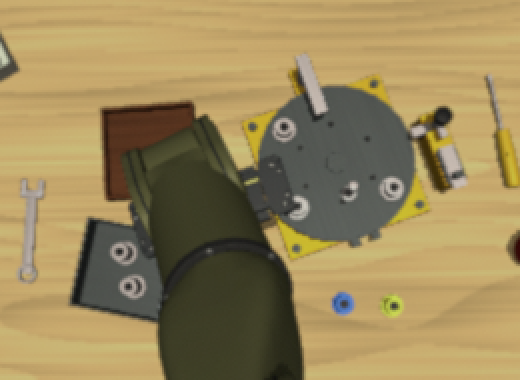

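All three good bushes are still on the plate (crop 284,128; 392,187; 297,207). The plate is nearly stopped and both long ones are in the tin.

Call:
step_arm(series=[[5,-20,0,0,0,0,0.3],[5,-30,0,0,0,0,0.3],[5,-30,0,0,0,0,0.3],[0,0,0,0,0,0,0.3],[0,0,0,0,0,0,0.3],[0,0,0,0,0,0,0.3],[0,0,0,0,0,0,0.3],[0,0,0,0,0,0,0.3],[0,0,0,0,0,0,0.3],[0,0,0,0,0,0,0.3],[0,0,0,0,0,0,0.3],[0,0,0,0,0,0,0.3],[0,0,0,0,0,0,0.3],[0,0,0,0,0,0,0.3]])

```text
clock: 26.0
tool_pos: [0.4802, 0.0364, 0.2396]
eef_rot: [0.988, 0.152, 0.0, 0.0]
contact_force: [-0.1, 0.3, 0.1]
opening: 0.704
finger_force: 0.0
```

```bash
python3 - <<'E'
from h import *
s=r.get_state(); print(s['clock'],s['tool_pos']); wr(.066,.078,'w8.png'); wr(.1,.14); wr(.025,.036)
E
```

```text
26.0 [0.48023578 0.03640334 0.23958289]
[314, 18, 28, 30, 637] [0.64  0.01  0.072] [array([640.7,   9.4]), array([24.5, 26.1]), np.float64(60.7)]
[463, 103, 49, 105, 2404] [ 0.599 -0.201  0.071] [array([ 580.4, -206.1]), array([114. ,  51.8]), np.float64(29.9)]
[255, 132, 24, 24, 455] [0.519 0.034 0.073] [array([518.8,  33.3]), array([24.9, 25. ]), np.float64(17.5)]
[370, 191, 25, 23, 442] [ 0.496 -0.114  0.072] [array([ 495.2, -115.2]), array([26. , 25.7]), np.float64(79.2)]
[337, 171, 25, 22, 340] [ 0.514 -0.046  0.13 ] [array([512.9, -49.6]), array([12.9, 13.5]), np.float64(43.5)]
[498, 203, 14, 11, 127] [ 0.534 -0.223  0.106] [array([ 534.3, -226.1]), array([ 9.9, 11.7]), np.float64(15.4)]
[30, 0, 144, 104, 1851] [0.541 0.233 0.03 ] [array([572.1, 247.8]), array([112.1, 150.8]), np.float64(3.4)]
[8, 92, 114, 149, 674] [0.457 0.228 0.031] [array([427.3, 242.7]), array([196.4,  98.5]), np.float64(33.2)]
[0, 103, 12, 41, 219] [0.45  0.343 0.03 ] [array([442.7, 344.1]), array([ 3.4, 54.7]), np.float64(76.2)]
[445, 103, 22, 95, 535] [ 0.576 -0.197  0.03 ] [array([ 575.5, -195.7]), array([116.6,   6.6]), np.float64(18.3)]
[44, 138, 16, 21, 125] [0.434 0.279 0.031] [array([431.4, 281.9]), array([25.6, 11.4]), np.float64(27.6)]
[48, 182, 18, 19, 112] [0.382 0.265 0.031] [array([379.1, 268.6]), array([24.3, 11.8]), np.float64(40.6)]
[0, 195, 73, 41, 426] [0.334 0.294 0.03 ] [array([333.5, 293. ]), array([105.2,   3.2]), np.float64(77.5)]
[278, 269, 19, 13, 190] [ 0.348 -0.055  0.03 ] [array([347.4, -56.1]), array([17.6, 25.2]), np.float64(14.0)]
```

View pics/w8.png

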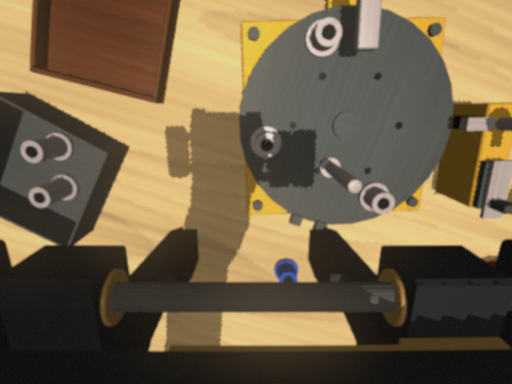

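```bash
python3 - <<'E'
from h import *
s=r.get_state(); print(s['q'].round(2)); plate()
E
```

```text
[-0.09  0.5  -0.13  1.99  0.1   0.66 -1.55]
26.15 [0.4802 0.0364 0.2396]
116 [ 0.6566 -0.0194  0.0933] 19.3 0.0987
63 [ 0.4936 -0.1153  0.0705] -137.8 0.0943
```

Call:
step_arm(series=[[10,0,0,0,0,0.145,0.3],[10,0,0,0,0,0.145,0.3],[10,-1,0,0,0,0.145,0.3],[9,-2,0,0,0,0.145,0.3],[0,0,0,0,0,0.145,0.3],[0,0,0,0,0,0.145,0.3],[0,0,0,0,0,0.145,0.3],[0,0,0,0,0,0.145,0.3],[0,0,-10,0,0,0.145,0.3],[0,0,-20,0,0,0.145,0.3],[0,0,-20,0,0,0.145,0.3],[0,0,-20,0,0,0.145,0.3],[0,0,0,0,0,0,0.3],[0,0,0,0,0,0,0.3]])

```text
clock: 27.6
tool_pos: [0.5192, 0.0335, 0.1697]
eef_rot: [0.523, 0.852, 0.0, -0.0]
contact_force: [-0.4, 0.5, -0.6]
opening: 0.698
finger_force: 0.0
```

```bash
python3 - <<'E'
from h import *
s=r.get_state(); print(s['tool_pos'],s['eef_rot'],s['q'].round(2)); wr(.066,.078); wr(.1,.14); wr(.025,.036)
E
```

```text
[0.51924625 0.03346952 0.16970241] [ 5.22836149e-01  8.52433157e-01  9.60199588e-06 -2.71322942e-04] [ 0.19  0.71 -0.56  1.94  0.59  0.67 -0.27]
[237, 178, 29, 30, 692] [0.517 0.034 0.072] [array([517.3,  33.3]), array([24.8, 26.1]), np.float64(26.9)]
[200, 257, 15, 12, 90] [ 0.511 -0.045  0.072] [array([511.5, -46.2]), array([13.3,  6.5]), np.float64(2.4)]
[160, 312, 18, 10, 131] [ 0.501 -0.12   0.073] [array([ 501.1, -119.9]), array([12.7, 16.4]), np.float64(1.0)]
[194, 276, 16, 6, 72] [ 0.51  -0.044  0.103] [array([510.4, -45.4]), array([12.8,  4.9]), np.float64(25.4)]
[321, 0, 191, 121, 2457] [0.624 0.183 0.03 ] [array([592.9, 223.4]), array([151.1,  99.5]), np.float64(3.7)]
[47, 171, 30, 25, 547] [ 0.344 -0.057  0.031] [array([342.9, -58. ]), array([25.6, 25.8]), np.float64(76.5)]
[25, 230, 27, 23, 397] [ 0.337 -0.132  0.031] [array([ 336.7, -134.2]), array([27.9, 20.6]), np.float64(51.8)]
```

Call:
step_arm(series=[[-2,0,-35,0,0,0,0.35],[0,0,-40,0,0,0,0.35],[0,0,-30,0,0,0,0.35],[0,0,-12,0,0,0,0.35],[0,0,0,0,0,0,0.35],[0,0,0,0,0,0,1],[0,0,0,0,0,0,1],[0,0,0,0,0,0,1],[0,0,0,0,0,0,1],[0,0,0,0,0,0,1],[0,0,0,0,0,0,1],[0,0,30,0,0,0,1],[0,0,45,0,0,0,1],[0,0,45,0,0,0,1],[0,0,0,0,0,0,1]])

```text
clock: 29.25
tool_pos: [0.5203, 0.0346, 0.1774]
eef_rot: [0.522, 0.853, 0.004, 0.003]
contact_force: [0.1, 1.2, -0.2]
opening: 0.288
finger_force: 30.0
```

Call:
step_arm(series=[[6,25,0,0,0,0,1],[8,43,0,0,0,0,1],[8,43,0,0,0,0,1],[8,30,0,0,0,0,1],[0,0,0,0,0,0,1],[0,0,0,0,0,0,1]])

```text
clock: 29.85
tool_pos: [0.5465, 0.1745, 0.1716]
eef_rot: [0.521, 0.854, -0.001, -0.0]
contact_force: [-0.7, -1.5, -1.0]
opening: 0.287
finger_force: 30.0
```

```bash
python3 - <<'E'
from h import *
s=r.get_state(); print(s['tool_pos'],s['opening']); wr(.022,.038)
E
```

```text
[0.54654475 0.17448599 0.17161722] 0.28690825916589713
[84, 0, 92, 76, 173] [0.384 0.243 0.03 ] [array([386.1, 243.1]), array([  0.9, 101. ]), np.float64(77.9)]
[182, 0, 64, 86, 437] [0.455 0.275 0.03 ] [array([454.7, 273.6]), array([92.7,  1.3]), np.float64(78.3)]
[230, 26, 204, 203, 4457] [0.595 0.27  0.03 ] [array([591.1, 249.4]), array([150.8, 150.4]), np.float64(3.2)]
[11, 264, 11, 17, 93] [ 0.352 -0.049  0.026] [array([350.8, -50.9]), array([ 6.3, 21.6]), np.float64(38.8)]
```

Call:
step_arm(series=[[7,38,0,0,0,0,1],[8,40,-20,0,0,0,1],[8,40,-30,0,0,0,1],[0,0,-40,0,0,0,1],[0,0,-35,0,0,0,1],[0,0,-20,0,0,0,1],[0,0,0,0,0,0,1]])

```text
clock: 30.6
tool_pos: [0.5683, 0.2879, 0.0244]
eef_rot: [0.522, 0.853, -0.004, -0.001]
contact_force: [-0.4, 0.0, -0.5]
opening: 0.288
finger_force: 30.0
```

Call:
step_arm(series=[[0,0,-4,0,0,0,1],[0,0,0,0,0,0,1],[0,0,0,0,0,0,0.4],[0,0,0,0,0,0,0.4],[0,0,0,0,0,0,0.4],[0,0,35,0,0,0,0.4],[0,0,45,0,0,0,0.4],[2,-10,45,0,0,0,0.4],[11,-40,15,0,0,0,0.4],[12,-45,0,0,0,0,0.4],[12,-45,0,0,0,0,0.4],[12,-45,0,0,0,0,0.4],[12,-45,0,0,0,0,0.4],[10,-40,0,0,0,0,0.4],[0,0,0,0,0,0,0.4],[0,0,0,0,0,0,0.4]])

```text
clock: 32.2
tool_pos: [0.6412, 0.0206, 0.1641]
eef_rot: [0.523, 0.853, 0.0, 0.0]
contact_force: [0.3, 0.9, 0.7]
opening: 0.602
finger_force: 0.0
```

```bash
python3 - <<'E'
from h import *
s=r.get_state(); print(s['tool_pos'],s['opening']); wr(.064,.078); wr(.087,.14)
E
```

```text
[0.6412484  0.02059311 0.16405296] 0.6017574301765817
[80, 191, 18, 19, 158] [ 0.516 -0.045  0.071] [array([514.6, -47.3]), array([ 6.7, 13.7]), np.float64(50.4)]
[232, 190, 30, 30, 720] [0.64  0.011 0.072] [array([640.2,  10. ]), array([25.4, 26. ]), np.float64(26.2)]
[32, 237, 32, 24, 418] [ 0.492 -0.109  0.072] [array([ 490.3, -112.2]), array([26.8, 15. ]), np.float64(57.9)]
[26, 201, 56, 39, 1093] [ 0.515 -0.046  0.12 ] [array([512.8, -49.7]), array([14.4, 13.8]), np.float64(36.0)]
[216, 236, 88, 36, 2069] [ 0.665 -0.013  0.094] [array([667.5, -14.2]), array([75.5, 20.7]), np.float64(18.7)]
```

Call:
step_arm(series=[[-1,-10,0,0,0,0,0.4],[0,0,-30,0,0,0,0.4],[0,0,-40,0,0,0,0.4],[0,0,-30,0,0,0,0.4],[0,0,-12,0,0,0,0.4],[0,0,0,0,0,0,1],[0,0,0,0,0,0,1],[0,0,0,0,0,0,1],[0,0,0,0,0,0,1],[0,0,0,0,0,0,1],[0,0,0,0,0,0,1],[0,0,30,0,0,0,1],[0,0,45,0,0,0,1],[0,0,45,0,0,0,1],[-5,30,0,0,0,0,1],[-12,45,0,0,0,0,1],[-12,45,0,0,0,0,1],[-10,40,0,0,0,0,1],[0,0,0,0,0,0,1],[0,0,0,0,0,0,1]])

```text
clock: 34.3
tool_pos: [0.6007, 0.1732, 0.1723]
eef_rot: [0.52, 0.854, 0.0, 0.0]
contact_force: [0.2, -0.7, 0.1]
opening: 0.283
finger_force: 30.0
```

```bash
python3 - <<'E'
from h import *
s=r.get_state(); print(s['tool_pos'],s['opening']); wr(.022,.042)
E
```

```text
[0.60067053 0.17317058 0.17230764] 0.28258572723437037
[65, 0, 52, 42, 165] [0.404 0.239 0.033] [array([404.1, 239.3]), array([ 1., 60.]), np.float64(78.1)]
[125, 0, 45, 56, 655] [0.451 0.257 0.032] [array([450.8, 257.4]), array([60.4,  2.5]), np.float64(77.6)]
[183, 0, 203, 206, 4670] [0.588 0.269 0.03 ] [array([591.6, 249.4]), array([149.9, 150.8]), np.float64(3.3)]
[270, 40, 30, 33, 777] [0.571 0.291 0.036] [array([571.5, 291.7]), array([26. , 25.8]), np.float64(58.4)]
[79, 235, 98, 12, 294] [0.515 0.064 0.039] [array([508.7,  55.8]), array([104.1,  12.5]), np.float64(27.6)]
[255, 330, 18, 16, 215] [0.701 0.007 0.032] [array([702.4,   4.1]), array([21.4, 10.5]), np.float64(29.3)]
```

Call:
step_arm(series=[[-4,35,0,0,0,0,1],[-5,38,-20,0,0,0,1],[0,3,-35,0,0,0,1],[0,0,-40,0,0,0,1],[0,0,-35,0,0,0,1],[0,0,-18,0,0,0,1],[0,0,0,0,0,0,1]])

```text
clock: 35.05
tool_pos: [0.5913, 0.2452, 0.0215]
eef_rot: [0.522, 0.853, -0.002, -0.001]
contact_force: [-0.1, -0.2, 0.9]
opening: 0.286
finger_force: 30.0
```

Call:
step_arm(series=[[0,0,-2,0,0,0,1],[0,0,0,0,0,0,0.4],[0,0,0,0,0,0,0.4],[0,0,0,0,0,0,0.4],[0,0,35,0,0,0,0.4],[0,0,45,0,0,0,0.4],[-3,-10,45,0,0,0,0.4],[-8,-35,20,0,0,-0.14,0.4],[-12,-43,0,0,0,-0.14,0.4],[-12,-43,0,0,0,-0.14,0.4],[-12,-43,0,0,0,-0.14,0.4],[-12,-43,0,0,0,0,0.4],[-12,-43,0,0,0,0,0.4],[-12,-43,0,0,0,0,0.4],[-12,-43,0,0,0,0,0.4],[0,0,0,0,0,0,0.4],[0,0,0,0,0,0,0.4]])

```text
clock: 36.75
tool_pos: [0.4972, -0.099, 0.1675]
eef_rot: [0.738, 0.675, 0.0, 0.0]
contact_force: [1.1, 0.8, -0.4]
opening: 0.6
finger_force: 0.0
```

```bash
python3 - <<'E'
from h import *
s=r.get_state(); print(s['tool_pos'],s['opening'],s['eef_rot']); wr(.064,.078,'w9.png'); wr(.1,.14)
E
```

```text
[ 0.49720882 -0.09903422  0.16753786] 0.5995703597565726 [7.37768640e-01 6.75053341e-01 4.32943089e-04 4.82856670e-04]
[490, 37, 20, 12, 74] [0.699 0.006 0.07 ] [array([699.8,   7. ]), array([10.3,  1.9]), np.float64(35.8)]
[238, 196, 29, 31, 693] [ 0.495 -0.114  0.072] [array([ 494.5, -115. ]), array([25.7, 25.5]), np.float64(36.9)]
[258, 135, 23, 25, 446] [ 0.512 -0.049  0.132] [array([512.1, -50.3]), array([13.4, 13.6]), np.float64(47.0)]
[299, 331, 15, 15, 161] [ 0.534 -0.225  0.106] [array([ 534.1, -227.9]), array([ 9.7, 14.3]), np.float64(19.2)]
```

Call:
step_arm(series=[[-3,-16,0,0,0,0,0.4],[0,0,-30,0,0,0,0.4],[0,0,-40,0,0,0,0.4],[0,0,-32,0,0,0,0.4],[0,0,-12,0,0,0,0.4],[0,0,0,0,0,0,1],[0,0,0,0,0,0,1],[0,0,0,0,0,0,1],[0,0,0,0,0,0,1],[0,0,0,0,0,0,1],[0,0,0,0,0,0,1],[0,0,30,0,0,0,1],[0,0,45,0,0,0,1],[0,0,45,0,0,0,1],[0,0,10,0,0,0,1],[0,0,0,0,0,0,1]])

```text
clock: 38.45
tool_pos: [0.4949, -0.1147, 0.1846]
eef_rot: [0.737, 0.676, 0.001, 0.002]
contact_force: [-0.2, 0.1, -1.0]
opening: 0.291
finger_force: 30.0
```

Call:
step_arm(series=[[10,25,0,0,0,0.14,1],[13,40,0,0,0,0.14,1],[13,40,0,0,0,0.14,1],[13,40,0,0,0,0.14,1],[14,40,0,0,0,0,1],[14,40,0,0,0,0,1],[10,25,0,0,0,0,1],[0,0,0,0,0,0,1],[0,0,0,0,0,0,1]])

```text
clock: 39.35
tool_pos: [0.5799, 0.1355, 0.1808]
eef_rot: [0.521, 0.854, -0.002, -0.001]
contact_force: [-0.1, -0.4, -0.4]
opening: 0.287
finger_force: 30.0
```

```bash
python3 - <<'E'
from h import *
s=r.get_state(); print(s['tool_pos'],s['opening'],s['eef_rot']); wr(.022,.042,'w10.png')
E
```

```text
[0.57989837 0.13554491 0.18075606] 0.28741248542654146 [ 0.52079573  0.85367891 -0.001779   -0.00098153]
[162, 0, 32, 32, 303] [0.448 0.243 0.032] [array([448. , 243.7]), array([35.1,  7. ]), np.float64(67.8)]
[218, 0, 207, 182, 3987] [0.614 0.253 0.03 ] [array([591.4, 249. ]), array([151.1, 150.5]), np.float64(3.4)]
[308, 13, 32, 35, 833] [0.571 0.29  0.036] [array([571.8, 291.8]), array([25.8, 25.3]), np.float64(76.9)]
[305, 74, 30, 29, 691] [0.594 0.246 0.036] [array([594.6, 246. ]), array([26.1, 25.3]), np.float64(27.6)]
[113, 211, 111, 18, 308] [0.522 0.067 0.04 ] [array([516.7,  57.3]), array([118.4,  15.7]), np.float64(23.4)]
[0, 223, 10, 18, 132] [ 0.353 -0.052  0.027] [array([351.8, -52.5]), array([ 6.6, 20.8]), np.float64(33.6)]
[66, 247, 19, 12, 66] [ 0.437 -0.028  0.04 ] [array([440.4, -28. ]), array([19.9, 10.9]), np.float64(30.3)]
[284, 312, 19, 15, 175] [0.698 0.006 0.033] [array([700.5,   3.5]), array([21. ,  9.1]), np.float64(44.0)]
```

View pics/w10.png

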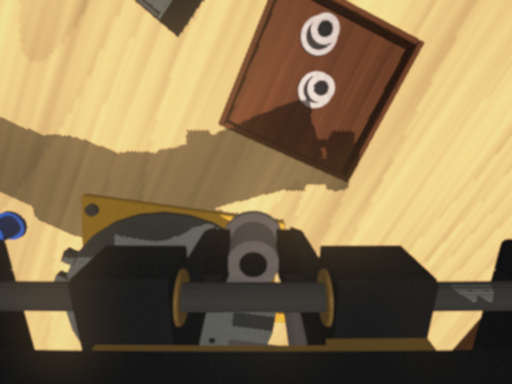

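Two good bushes stand in the tray at (320,33) and (316,90). I turn the tool parallel to the wall for the third.

Call:
step_arm(series=[[8,23,0,0,0,-0.14,1],[9,24,0,0,0,-0.14,1],[8,23,-20,0,0,-0.14,1],[0,0,-35,0,0,0,1],[0,0,-40,0,0,0,1],[0,0,-35,0,0,0,1],[0,0,-20,0,0,0,1],[0,0,0,0,0,0,1],[0,0,0,0,0,0,1]])

```text
clock: 40.3
tool_pos: [0.6061, 0.2045, 0.0329]
eef_rot: [0.688, 0.725, -0.001, 0.0]
contact_force: [0.0, 0.7, -0.6]
opening: 0.29
finger_force: 30.0
```

Call:
step_arm(series=[[0,1,-6,0,0,0,1],[0,0,-5,0,0,0,1],[0,0,0,0,0,0,1],[0,0,0,0,0,0,0.45],[0,0,0,0,0,0,0.45],[0,0,0,0,0,0,0.45],[0,0,35,0,0,0,0.45],[0,0,45,0,0,0,0.45],[0,0,45,0,0,0,0.45],[-5,-20,40,0,0,0,0.45],[-15,-40,20,0,0,0,0.45],[-20,-40,0,0,0,0,0.45],[-20,-40,0,0,0,0,0.45],[-20,-40,0,0,0,0,0.45],[-20,-40,0,0,0,0,0.45],[-20,-40,0,0,0,0,0.45],[-20,-40,0,0,0,0,0.45],[-20,-40,0,0,0,0,0.45],[0,0,0,0,0,0,0.45],[0,0,0,0,0,0,0.45]])

```text
clock: 42.3
tool_pos: [0.4459, -0.134, 0.2072]
eef_rot: [0.689, 0.725, 0.0, 0.0]
contact_force: [0.1, 0.8, -0.2]
opening: 0.55
finger_force: 0.0
```

```bash
python3 - <<'E'
from h import *
s=r.get_state(); print(s['tool_pos'],s['contact_force']); tt(); P,im=cloud('top'); cv2.imwrite('pics/t11.png',cv2.resize(im[90:300,100:380],None,fx=2.5,fy=2.5,interpolation=cv2.INTER_CUBIC))
E
```

```text
[ 0.44594853 -0.13398495  0.20721662] [ 0.06503389  0.79475075 -0.23022115]
tin 223 ((nan, nan), (0.0, 0.0), 0.0)
tray 115 ((546.5181884765625, 210.800048828125), (93.28388977050781, 188.80081176757812), 44.798519134521484)
```

View pics/t11.png

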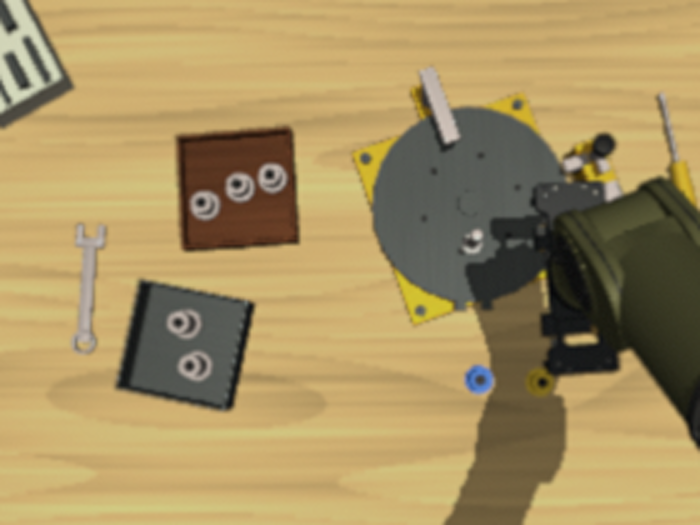

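The three good bushes are in the tray (205,205; 240,187; 272,178) and both long ones are in the tin (183,322; 195,366). The plate is clear, so I hand in.

```bash
python3 -c "
from plant import r
print(r.finish_job())"
```

```text
the job is handed in; nothing more can be done
None
```

I handed the job in; no verdict came back. Both long bushes are in the tin and all three good bushes are in the tray; the plate, by my measurements, made a full free turn and has stopped, with the plunger up, the tab back and the bystanders untouched.

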